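Hang the tube hanger on the stand by its side slot

TASK

Hang the grey slotted tube hanger on the grooved pin of the stand: bring its side slot over the pin from the side, with the plate between the pin's two discs, slide it on until the pin meets the blind end of the slot, then let it down so that the pin sits up in the notch, and let go. The hanger must hang still, upright and square to the pin, by its notch alone. The pin's height is set differently each time, so feel or look for it, and do not disturb the glassware standing about.

Things in the scene. Friction and masses are not known exactly. Their poses are not given: they have to be found in the camera images.
- hanger_centre (a point): Middle of the loose tube hanger: a grey plastic plate, 10 mm thick, upright on an aluminium foot with six tube holes (70 mm in x, 100 in y, lowest 8 mm); 0.3 kg, 178 mm high, this point 89 above its underside. Axes: x square to the plate (faces alike), y along it, z up, origin of y in mid tab. Grip tab on top: y -20 to 20, heights 128-178 above the underside.
- hanger_seat (a point): Point of the hanger (mid-thickness, y = 0, 103 mm above its underside, 14 above hanger_centre) where the pin's axis lies when seated in the notch. The notch, y -7 to 7, goes up from the slot's blind end to height 108; the blind end is a wall at y = +7, heights 84-108. Axes as hanger_centre.
- hanger_slot (a point): Middle of the slot's mouth on the hanger: y = -28, 91 mm above the underside. The slot runs from this mouth, open to -y, to the wall at y = +7; it is 14 mm high (heights 84-98). Upper jaw: y -55 to -7, level underside at height 98. The lower jaw ends at y = -28, so 27 mm of the upper jaw's underside jut out and can be lowered on to the pin to feel it. Plate's other edge: y = 36.
- stand: Fixed stand; origin under the centre of its grey base (150 x 110 x 16 mm). Rod, 16 thick, at x = +50, top at height 231. A clamp (30 x 32 x 26) on it, tight to over 50 N, holds a level steel pin, 10 thick, pointing to -x at y = 0. Two 24 mm discs on the pin leave a groove 22 mm wide, its middle at x = -50. Pin axis 165 to 200 mm above the worktop, different each time, not reported.
- groove_line (a point): Point on the worktop straight below the middle of the pin's groove (stand x = -50 mm, y = 0); axes as the stand: x along the pin from its free end to the rod, y sideways. It does not tell the pin's height.
- flask_c (a point): Bystander: stoppered glass flask, 68 mm wide, 121 mm high; its middle, 60 mm above its underside.
- weigh_bottle_c (a point): Bystander: small glass weighing bottle with lid, 43 mm wide, 48 mm high; its middle.
- small_beaker_c (a point): Bystander: small glass beaker, 52 mm wide, 58 mm high; its middle.

How it is judged:
By the outcome, as a careful person would: the job done as asked, in the order asked, and still so for the second after the job is handed in, with the robot touching nothing.
It also fails if it takes over 42 s, if anything falls off the work surface, if the arm or the gripper's body presses on something with over 40 N, if the wrist force passes 120 N, or if a joint passes its speed limit or range.

ROBOT

A 7-joint arm with a two-finger parallel gripper is mounted at the origin on a cart in front of the work surface, level with it; the furniture and walls round the work are solid. World frame = base frame: x ahead of the robot, y to its left, z up, the work surface at z = 0. Lengths are in mm, angles in degrees, forces in N, time in s.
With the tool pointing down it reaches from about 400 to 875 mm from the base axis. Payload 19.3 kg.
Tool frame: the origin (TCP) lies at the very end of the fingers, on their centre line; the grasp point (between the pads) lies 19 mm behind it; z points along the fingers, x is the direction in which the jaws open and shut, and the axes are right-handed (so a half turn about z gives the same grasp; the last joint's range is limited). The gripper opens to 85 mm and grips with 20 to 120 N. Pads are 22 mm wide; open, the fingers measure 114 mm over their backs; the gripper's body (76 mm by 85 mm) begins 54 mm behind the grasp point. The pads swing forward as they close: fully open they stand 13 mm farther back than shut.
Start: joints at [66.108, 29.874, -2.08, 91.645, 1.215, 58.505, -6.463], TCP at [212.403, -587.792, 231.291] pointing down, gripper open.
Joint ranges: [-166.77, 166.77], [-17.47, 122.26], [-85.68, 81.53], [9.62, 139.38], [-72.42, 252.41], [9.2, 110.78], [-144.41, 144.41]. Speed limits (degrees/s): [108.29, 108.29, 136.94, 136.94, 172.46, 172.46, 172.46].

INTERFACE

Orientations are given as [roll, pitch, yaw] about the fixed x, y, z axes, in that order (R = Rz(yaw) Ry(pitch) Rx(roll)).
In Python, from cell import ctrl, imaging, sign_off gives the robot as it stands. The module is installed in compiled form; this text tells all that it offers.
- The arm moves only by the tool move_arm, never from a script. Its argument "plan" is text: rows parted by semicolons, each of 5 numbers parted by spaces: the closure, from 0 (fully open) to 1 (shut), then the shift along the tool's x, y, z in mm, then the turn about the tool's z in rad. A call has 1 to 8 rows; each row is the pose to reach, as a shift and turn from the pose commanded when the call began, along the tool's axes at that moment; what a row does not reach only later rows make up. A row lasts 1/12 s, in which the tool goes at most 41.7 mm and 7.16 degrees, less where a joint would pass 70% of its speed; a pose out of reach is approached as far as the arm can. A call with a gripper value outside its range is refused whole. The fingers move at their own pace and stop on an object; "newtons" is the grip in N (left out, the last holds). Time passes only in rows, so rows that repeat a pose let the fingers close. It gives the time, the measured TCP pose, the force and the opening at its end, in the units of the state.
- ctrl.observe(): the state, without advancing time (a new reading comes with each control period).
- imaging.camera(name): name is "scene" or "side" or "wrist"; returns a dict with "frame" (384x512x3 uint8, red, green, blue), "vertical_fov" (degrees; the focal length in pixels is half the picture's height over the tangent of half this angle, whatever the lens; pixels are square), "cx", "cy" (the principal point, pixels), "R" (3x3) and "t" (3): a world point X has camera coordinates R X + t; the wrist camera has in their place "tool_from_camera" (4x4, takes a point from camera to tool coordinates, whose origin is the TCP and whose axes are the tool frame's). Camera axes: x right, y down, z forward; pixel columns grow to the right and rows downward; lengths in mm; the calibration is good to about 2 mm. The wrist camera is an equidistant fisheye: a pixel r from the principal point sees the ray r / f radians off the axis. A picture is of the moment at which its call begins: read the wrist's pose just before it. There is no depth.
- sign_off(): hands the job in, once; it reports no verdict.
The state is a dict: "clock": time; "qpos": joint angles; "joint_velocities": joint speeds; "joint_torque": joint torques, N m; "tool_pos": TCP position; "tool_rot": TCP orientation; "contact_force": force on the tool from outside, world axes, zero at the start; "ft_torque": the same for the moment, N m; "gripper_width": finger opening in mm.
Only numpy, scipy, OpenCV 4.12 (cv2) and the standard library are available. Lean on these libraries where they do the work, as an engineer would, in place of code of your own. Each camera call takes 0.05 s, during which the arm holds its last target. There are 200 camera calls.

## Working session

There is one attempt and no reset: what is moved stays moved. The work goes in short steps, Python scripts to look and compute and a tool call to move; the robot and the scene stay as the last step left them, time stands still between calls to the robot, and variables do not carry over. Pictures are saved under pics/ and viewed, about 8 in all and at most 12, crops included, and the job is handed in when it is done.

Besides the shell and the picture viewer there is one more tool, called after ">>>" as name(argument=value, ...) on one line, values as JSON. move_arm: Moves the arm, as the interface text tells. Its arguments: {"type":"object","properties":{"plan":{"type":"string"},"newtons":{"type":"number"}},"required":["plan"]}

```bash
mkdir -p pics
cat > h.py <<'E'
import numpy as np, cv2, pickle
from cell import ctrl, imaging, sign_off
def K(c):
    f=c["frame"].shape[0]/2/np.tan(np.radians(c["vertical_fov"])/2); return f,c["cx"],c["cy"]
def proj(c,X):
    f,cx,cy=K(c); p=np.asarray(c["R"])@np.asarray(X,float)+np.ravel(c["t"]); return np.array([cx+f*p[0]/p[2],cy+f*p[1]/p[2]])
def ray(c,u,v):
    f,cx,cy=K(c); R=np.asarray(c["R"]); return -R.T@np.ravel(c["t"]), R.T@np.array([(u-cx)/f,(v-cy)/f,1])
def onz(c,u,v,z):
    o,d=ray(c,u,v); return o+d*(z-o[2])/d[2]
def tri(a,pa,b,pb):
    o1,d1=ray(a,*pa);o2,d2=ray(b,*pb)
    s=np.linalg.lstsq(np.c_[d1,-d2],o2-o1,rcond=None)[0]
    p,q=o1+s[0]*d1,o2+s[1]*d2
    return (p+q)/2,np.linalg.norm(p-q)
E
python3 - <<'E'
from h import *
s=ctrl.observe();print(s)
cs={n:imaging.camera(n) for n in("scene","side")}
pickle.dump(cs,open("c0.pkl","wb"))
for n,c in cs.items():
    print(n,c["vertical_fov"],c["cx"],c["cy"],ray(c,256,192))
    cv2.imwrite(f"pics/{n}0.png",cv2.resize(c["frame"][:,:,::-1],(800,600),interpolation=cv2.INTER_CUBIC))
E
```

```text
{'clock': 0.0, 'qpos': array([66.10759692, 29.90962765, -2.08170319, 91.67174515,  1.21469535,
       58.50543422, -6.46604476]), 'joint_velocities': array([-0.06342291,  0.01023147, -0.00221797,  0.01559412,  0.05481156,
       -0.04131806,  0.03086724]), 'joint_torque': array([-1.43441866e-06, -9.27120066e+01,  1.98001854e+00, -3.69936347e+01,
        1.78049400e-02,  8.12349172e-03, -3.97725569e-05]), 'tool_pos': array([ 212.28951372, -587.49435505,  230.73327891]), 'tool_rot': array([ 1.79995513e+02,  6.45921179e-02, -7.01331809e+01]), 'contact_force': array([ 0.21188316,  0.98751609, -0.69185749]), 'ft_torque': array([-0.01024483,  0.07983599, -0.00858227]), 'gripper_width': 85.64969686229024}
scene 50.47320825562496 256.9449000618686 187.669682815542 (array([120.403806  , 681.21967873, 778.07261333]), array([ 0.35333365, -0.68036486, -0.64216616]))
side 49.21481775175676 250.32488563006197 192.00483167580066 (array([525.2898296 , 800.10268901, 580.63783198]), array([-0.05620422, -0.87080007, -0.48860165]))
```

View pics/scene0.png

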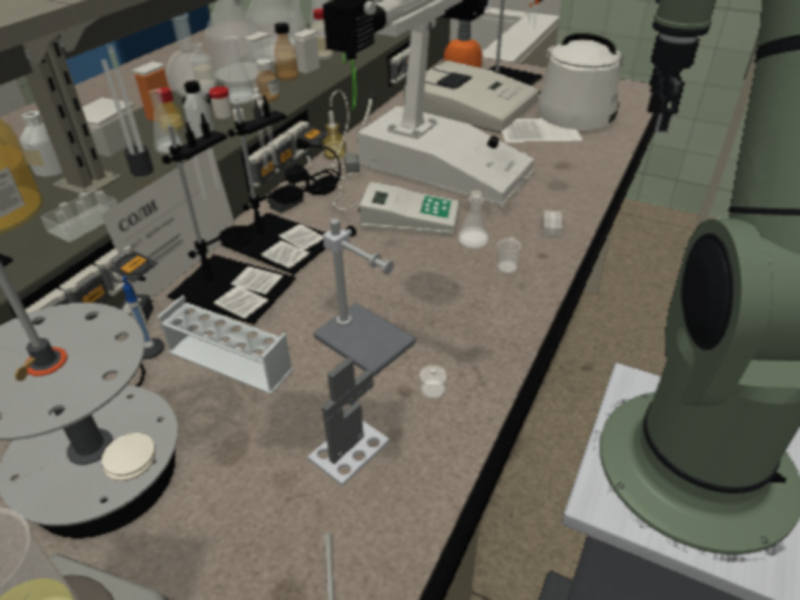

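View pics/side0.png

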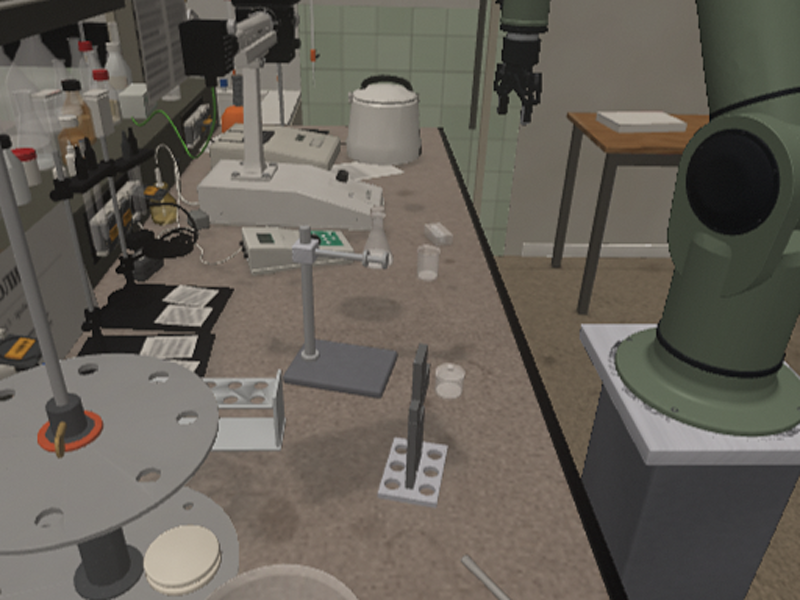

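Hanger near scene px (345,420), stand (365,335), its pin pointing right to about (388,265). In the side view the hanger is at (415,430) and the pin runs from (305,250) to (380,260). I'll zoom both for detail.

Run:
```python
from h import *
cs=pickle.load(open("c0.pkl","rb"))
a=cs["scene"]["frame"][130:315,185:315,::-1]; b=cs["side"]["frame"][135:325,175:308,::-1]
f=lambda i:cv2.resize(i,(395,590),interpolation=cv2.INTER_CUBIC)
cv2.imwrite("pics/crop.png",np.hstack([f(a),f(b)]))
s,d=cs["scene"],cs["side"]
k=.64
# base corners of stand (top z=16), foot corners z~8
for n,c,P,z in [("standS",s,[(315,335),(364,370),(413,340),(365,308)],16),("standD",d,[(287,378),(381,393),(396,349),(311,342)],16),
 ("footS",s,[(310,455),(343,479),(388,437)],8),("footD",d,[(380,493),(436,500),(447,445),(394,438)],8),
 ("rodS",s,[(343,320)],16),("rodD",d,[(310,356)],16),("bottleD",d,[(449,390)],0),("bottleS",s,[(432,388)],0),
 ("beakD",d,[(428,275)],0),("beakS",s,[(507,268)],0),("flaskD",d,[(376,255)],0),("flaskS",s,[(473,240)],0)]:
    print(n,[np.round(onz(c,u*k,v*k,z)[:2]).tolist() for u,v in P])
print("pintip",tri(s,(388*k,265*k),d,(380*k,260*k)),"clamp",tri(s,(335*k,237*k),d,(305*k,250*k)),"rodtop",tri(s,(335*k,222*k),d,(305*k,228*k)))
```

```text
standS [[631.0, 24.0], [512.0, 60.0], [471.0, -40.0], [587.0, -78.0]]
standD [[635.0, 26.0], [499.0, 61.0], [474.0, -50.0], [607.0, -70.0]]
footS [[504.0, 237.0], [439.0, 251.0], [416.0, 158.0]]
footD [[504.0, 242.0], [440.0, 253.0], [416.0, 160.0], [484.0, 146.0]]
rodS [[607.0, -31.0]]
rodD [[606.0, -31.0]]
bottleD [[399.0, 33.0]]
bottleS [[401.0, 34.0]]
beakD [[399.0, -335.0]]
beakS [[399.0, -327.0]]
flaskD [[499.0, -424.0]]
flaskS [[498.0, -390.0]]
pintip (array([501.98505913, -14.7773447 , 185.75005577]), np.float64(1.5673905662931216)) clamp (array([607.16637691, -32.11241824, 193.95919595]), np.float64(2.8598376016843368)) rodtop (array([605.12605209, -32.41820247, 225.20570904]), np.float64(0.6878318097226811))
```

View pics/crop.png

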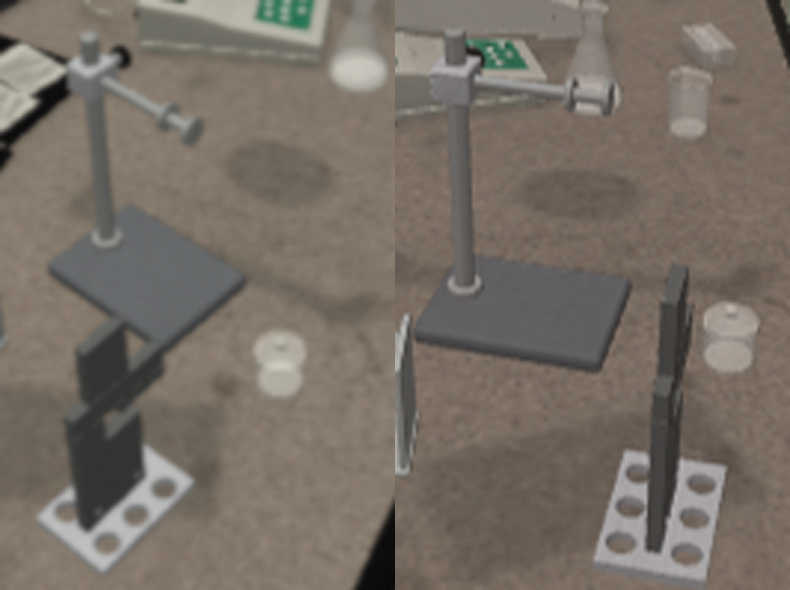

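```bash
cat > fit.py <<'E'
from h import *
from scipy.optimize import least_squares
cs=pickle.load(open("c0.pkl","rb"))
S=lambda u,v:("scene",185+u*130/395,130+v*185/590)
D=lambda u,v:("side",175+(u-395)*133/395,135+v*190/590)
def fit(obs,x0,model,name):
    def r(p,full=0):
        return np.ravel([proj(cs[o[0]],model(p,X))-o[1:] for o,X in obs])
    q=least_squares(r,x0,loss="soft_l1"); print(name,np.round(q.x,3)); print(np.round(r(q.x).reshape(-1,2),1).tolist()); return q.x
def m(p,X):
    c,s=np.cos(np.radians(p[2])),np.sin(np.radians(p[2])); X=[x(p) if callable(x) else x for x in X]
    return [p[0]+c*X[0]-s*X[1],p[1]+s*X[0]+c*X[1],X[2]]
h=lambda p:p[3]
fit([(S(50,266),(75,55,16)),(S(244,278),(-75,-55,16)),(S(162,335),(-75,55,16)),(S(130,207),(75,-55,16)),
 (D(418,331),(75,55,16)),(D(599,356),(-75,55,16)),(D(630,282),(-75,-55,16)),
 (S(90,38),(50,0,231)),(D(456,33),(50,0,231)),(S(106,240),(50,0,18)),(D(464,286),(50,0,18)),
 (S(180,122),(-50,0,h)),(D(588,96),(-50,0,h))],[553,-8,-14,185],m,"stand")
fit([(S(38,517),(35,50,8)),(S(103,566),(-35,50,8)),(S(193,481),(-35,-50,8)),
 (D(596,567),(35,50,8)),(D(706,576),(-35,50,8)),(D(726,466),(-35,-50,8)),(D(627,453),(35,-50,8)),
 (S(78,350),(5,20,178)),(D(669,268),(0,20,178))],[460,200,-14],m,"hanger foot-centred")
E
python3 fit.py
```

```text
stand [555.556 -14.213 -15.147 194.924]
[[-2.4, -1.3], [1.0, -1.2], [-0.1, 3.2], [-0.5, -2.2], [-2.2, -1.4], [1.0, 1.1], [1.4, -1.8], [-1.1, -0.8], [0.1, -1.1], [-0.3, 0.2], [0.8, 0.8], [-0.7, 0.5], [1.1, -0.3]]
hanger foot-centred [460.287 199.838 -13.098]
[[-0.7, -0.1], [0.1, 1.3], [0.2, -0.6], [-0.3, -2.6], [0.6, 0.8], [0.4, -0.6], [-0.4, -1.6], [-1.7, -0.9], [0.9, 10.5]]
```

>>> move_arm(plan="0 -152 -276 -59 -0.988;0 -152 -276 -59 -0.988;0 -152 -276 -59 -0.988;0 -152 -276 -59 -0.988;0 -152 -276 -59 -0.988;0 -152 -276 -59 -0.988;0 -152 -276 -59 -0.988;0 -152 -276 -59 -0.988")

```text
clock: 0.77
tool_pos: [422.5, -347.8, 291.0]
tool_rot: [-180.0, -0.0, -13.0]
contact_force: [0.3, 0.1, 0.6]
gripper_width: 85.5
```

>>> move_arm(plan="0 -91 -542 16 0;0 -91 -542 16 0;0 -91 -542 16 0;0 -91 -542 16 0;0 -91 -542 16 0;0 -91 -542 16 0;0 -91 -542 16 0;0 -91 -542 16 0")

```text
clock: 1.43
tool_pos: [443.1, -16.8, 280.6]
tool_rot: [180.0, -0.0, -13.5]
contact_force: [2.4, -0.4, -0.5]
gripper_width: 85.2
```

```bash
cat >> h.py <<'E'
from scipy.spatial.transform import Rotation as Ro
def wcam():
    s=ctrl.observe(); c=imaging.camera("wrist"); M=np.array(c["tool_from_camera"])
    T=np.eye(4);T[:3,:3]=Ro.from_euler("xyz",s["tool_rot"],degrees=True).as_matrix();T[:3,3]=s["tool_pos"]
    c["W"]=T@M; c["s"]=s; return c
def wproj(c,X):
    f,cx,cy=K(c); p=np.linalg.inv(c["W"])@np.r_[X,1]; n=np.hypot(p[0],p[1]); r=f*np.arctan2(n,p[2]); return np.array([cx+r*p[0]/n,cy+r*p[1]/n])
def wray(c,u,v):
    f,cx,cy=K(c); a=np.hypot(u-cx,v-cy)/f; n=np.hypot(u-cx,v-cy); d=np.array([np.sin(a)*(u-cx)/n,np.sin(a)*(v-cy)/n,np.cos(a)])
    return c["W"][:3,3],c["W"][:3,:3]@d
def wonz(c,u,v,z):
    o,d=wray(c,u,v); return o+d*(z-o[2])/d[2]
E
python3 - <<'E'
from h import *
c=wcam(); pickle.dump(c,open("w1.pkl","wb")); print(c["s"]["tool_pos"],c["s"]["tool_rot"],c["s"]["contact_force"],c["W"].round(2),K(c))
cv2.imwrite("pics/w1.png",cv2.resize(c["frame"][:,:,::-1],(800,600),interpolation=cv2.INTER_CUBIC))
for X in [(507,-1,190),(604,-27,231),(460,200,178)]: print(wproj(c,X)/.64)
E
```

```text
[443.06068141 -16.82119037 280.64339491] [ 1.79984802e+02 -1.61949052e-02 -1.35398895e+01] [ 2.36345985 -0.43817686 -0.49400582] [[ 9.7000e-01 -2.2000e-01 -7.0000e-02  4.5920e+02]
 [-2.3000e-01 -9.3000e-01 -2.8000e-01  5.4000e+01]
 [ 0.0000e+00  2.9000e-01 -9.6000e-01  4.2309e+02]
 [ 0.0000e+00  0.0000e+00  0.0000e+00  1.0000e+00]] (np.float64(297.3186396354542), 256.86733182128273, 191.1014283379143)
[514.99187772 246.55640179]
[717.14273509 273.25910321]
[339.45733819 -79.95678266]
```

View pics/w1.png

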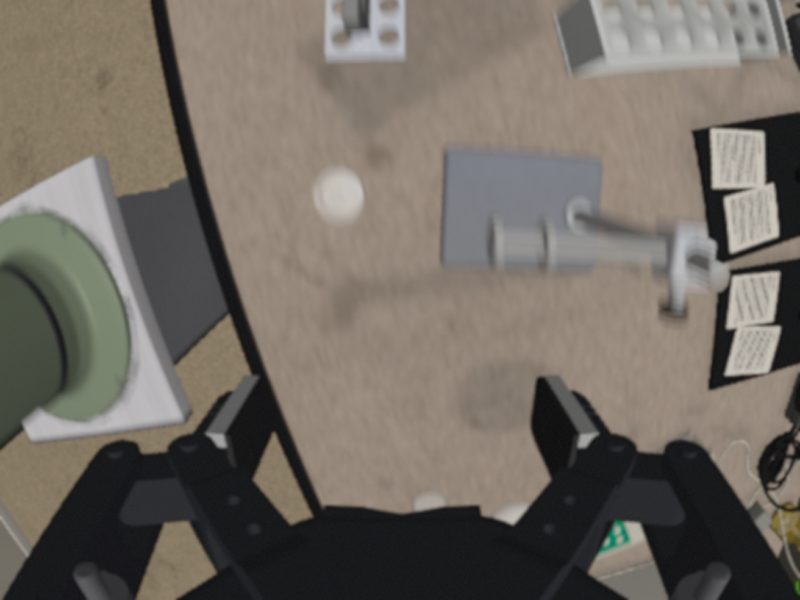

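The wrist view shows the discs at about (500,242) and (548,245), the stand base corners at (447,148), (600,155), (443,266), and the hanger at the top edge. I'll add these to the fit.

```bash
cat > fit2.py <<'E'
from fit import *
w=pickle.load(open("w1.pkl","rb"))
W=lambda u,v:("w",u*.64,v*.64)
def fit2(obs,x0,name):
    def r(p): return np.ravel([(wproj(w,m(p,X)) if o[0]=="w" else proj(cs[o[0]],m(p,X)))-o[1:] for o,X in obs])
    q=least_squares(r,x0,loss="soft_l1"); print(name,np.round(q.x,2)); print(np.round(r(q.x).reshape(-1,2),1).tolist()); return q.x
G=[(S(168,115),(-37,0,h)),(S(190,129),(-63,0,h)),(D(573,95),(-37,0,h)),(D(605,97),(-63,0,h)),
 (W(500,242),(-63,0,h)),(W(548,245),(-37,0,h))]
R=[(S(90,38),(50,0,231)),(D(456,33),(50,0,231)),(S(106,240),(50,0,18)),(D(464,286),(50,0,18)),(W(579,213),(50,0,18)),(W(716,277),(50,0,231))]
B=[(W(446,148),(-75,55,16)),(W(600,156),(75,55,16)),(W(443,267),(-75,-55,16))]
if __name__=="__main__":
    for n,o in (("G+R",G+R),("G+B",G+B),("all",G+R+B),("wrist",[x for x in G+R+B if x[0][0]=="w"])):
        p=fit2(o,[555,-14,-15,190],n); print("  groove",np.round(m(p,(-50,0,p[3])),1))
E
python3 fit2.py | grep -v "^hanger" | tail -n +4
```

```text
G+R [557.52 -13.88 -17.48 196.84]
[[-1.9, 0.0], [-1.6, 0.1], [-0.9, -1.2], [0.1, -0.1], [-1.3, -0.3], [-0.8, 0.7], [-1.2, -1.3], [-0.5, -1.4], [-0.4, -0.3], [0.2, 0.4], [-1.5, 3.9], [1.9, -0.4]]
  groove [509.8   1.1 196.8]
G+B [559.21 -11.61 -13.97 195.47]
[[-2.3, 0.4], [-1.5, 0.2], [-1.4, -0.6], [-0.2, 0.2], [-0.5, 1.0], [-0.1, -0.0], [-0.9, -1.7], [3.2, -0.1], [-0.7, 1.0]]
  groove [5.107e+02 5.000e-01 1.955e+02]
all [557.99 -12.78 -15.56 196.16]
[[-2.0, 0.2], [-1.4, 0.1], [-1.0, -0.9], [0.2, -0.0], [-1.4, 0.7], [-0.9, 0.6], [-2.1, -0.8], [-1.1, -0.9], [-1.2, 0.2], [-0.2, 1.1], [-1.2, 1.9], [2.7, -3.9], [-0.4, -2.2], [3.5, 2.3], [-2.3, 0.5]]
  groove [509.8   0.6 196.2]
wrist [559.26 -12.17 -14.61 194.95]
[[-0.4, 0.7], [-0.1, 0.0], [-0.4, 0.8], [4.0, -6.0], [-0.3, -1.9], [3.6, 0.8], [-1.0, 0.8]]
  groove [5.109e+02 4.000e-01 1.949e+02]
```

>>> move_arm(plan="0 -40 -214 15 0;0 -40 -214 15 0;0 -40 -214 15 0;0 -40 -214 15 0;0 -40 -214 15 0;0 -40 -214 15 0;0 -40 -214 15 0;0 -40 -214 15 0")

```text
clock: 2.15
tool_pos: [454.4, 198.9, 265.2]
tool_rot: [180.0, 0.0, -13.4]
contact_force: [0.5, -0.3, 0.0]
gripper_width: 85.2
```

Run:
```python
from h import *
c=wcam(); pickle.dump(c,open("w2.pkl","wb")); print(c["s"]["tool_pos"],c["s"]["tool_rot"])
cv2.imwrite("pics/w2.png",cv2.resize(c["frame"][:,:,::-1],(800,600),interpolation=cv2.INTER_CUBIC))
t=np.radians(-13.1)
for x,y,z in [(5,20,178),(-5,20,178),(5,-20,178),(-5,-20,178),(35,50,8),(-35,50,8),(35,-50,8),(-35,-50,8)]:
    print((x,y,z),wproj(c,(460.3+np.cos(t)*x-np.sin(t)*y,199.8+np.sin(t)*x+np.cos(t)*y,z))/.64)
```

```text
[454.40301409 198.9214579  265.20162042] [ 1.79972709e+02  4.84718357e-02 -1.34463557e+01]
(5, 20, 178) [423.25626624 262.52046024]
(-5, 20, 178) [403.49324945 262.62126502]
(5, -20, 178) [422.71273323 336.32121682]
(-5, -20, 178) [403.88333597 336.46398127]
(35, 50, 8) [449.05426681 185.98397805]
(-35, 50, 8) [367.21388546 186.32184575]
(35, -50, 8) [447.37375887 297.85423184]
(-35, -50, 8) [369.66308965 298.34626643]
```

View pics/w2.png

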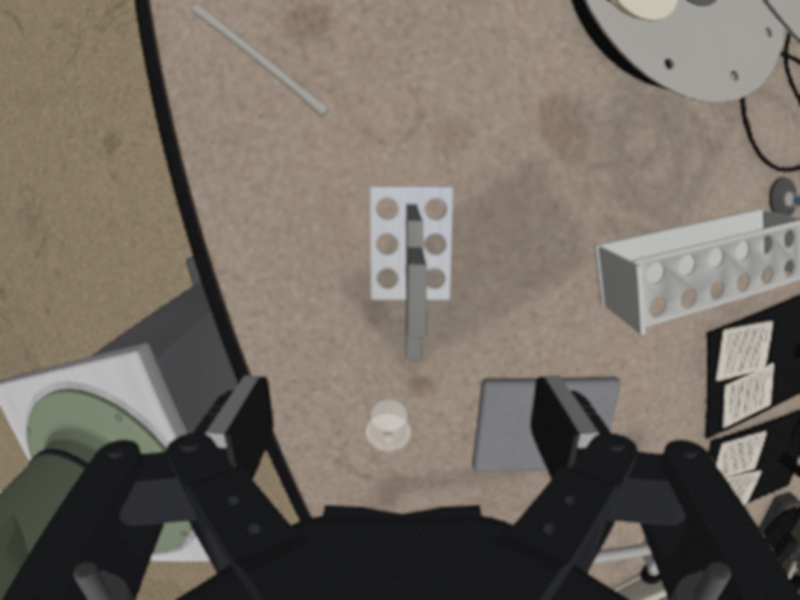

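>>> move_arm(plan="0 7.5 -3 40 0;0 7.5 -3 70 0;0 7.5 -3 95 0;0 7.5 -3 115 0;0 7.5 -3 132 0;0 7.5 -3 132 0;0 7.5 -3 132 0;0 7.5 -3 132 0")

```text
clock: 2.87
tool_pos: [463.3, 199.5, 134.7]
tool_rot: [-180.0, -0.1, -13.6]
contact_force: [-0.6, -0.8, -0.3]
gripper_width: 85.7
```

>>> move_arm(plan="1 0 0 0 0;1 0 0 0 0;1 0 0 0 0;1 0 0 0 0;1 0 0 0 0;1 0 0 0 0;1 0 0 0 0;1 0 0 0 0", newtons=60)

```text
clock: 3.53
tool_pos: [462.6, 200.0, 133.8]
tool_rot: [-180.0, -0.0, -13.5]
contact_force: [-1.3, -0.8, 5.5]
gripper_width: 9.5
```

>>> move_arm(plan="1 0 0 -25 0;1 0 0 -60 0;1 0 0 -95 0;1 0 0 -121 0;1 30 31 -121 0.01;1 55 57 -121 0.02;1 78 80 -121 0.031;1 95 98 -121 0.031")

```text
clock: 4.2
tool_pos: [533.1, 79.5, 254.5]
tool_rot: [180.0, -0.0, -15.5]
contact_force: [0.1, 0.8, -2.5]
gripper_width: 9.5
```

>>> move_arm(plan="1 0 0 0 0;1 0 0 0 0;1 0 0 0 0")

```text
clock: 4.45
tool_pos: [531.7, 83.0, 254.4]
tool_rot: [-180.0, 0.0, -15.3]
contact_force: [-0.1, 1.1, -2.8]
gripper_width: 9.5
```

Run:
```python
from h import *
c=wcam(); d=imaging.camera("side"); e=imaging.camera("scene"); pickle.dump((c,d,e),open("p3.pkl","wb")); print(c["s"]["tool_pos"],c["s"]["tool_rot"],c["s"]["contact_force"],c["s"]["gripper_width"])
g=(510,.7,195)
for n,P in (("w",lambda X:wproj(c,X)),("d",lambda X:proj(d,X)),("e",lambda X:proj(e,X))): print(n,P(g),P(c["s"]["tool_pos"]))
a=c["frame"][40:340,150:440]; 
b=d["frame"][60:260,180:310]
f=lambda i,w:cv2.resize(i[:,:,::-1],(w,600),interpolation=cv2.INTER_CUBIC)
cv2.imwrite("pics/p3.png",np.hstack([f(a,410),f(b,390)]))
```

```text
[531.6779243   83.01474809 254.39171285] [-1.79988775e+02  4.12701236e-02 -1.52748814e+01] [-0.07558829  1.12795354 -2.81072537] 9.48916088752326
w [258.60252015 301.09756821] [258.12623719 243.97934552]
d [239.80961213 165.94118031] [229.20207199 156.35458845]
e [242.16804729 168.81127708] [214.58281664 164.72164192]
```

View pics/p3.png

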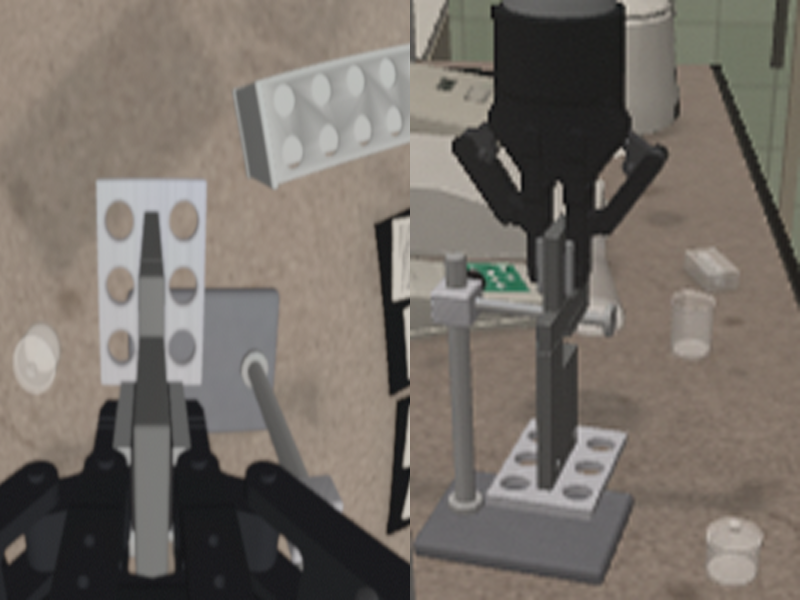

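>>> move_arm(plan="1 0 20 0 0;1 0.5 43 0 0;1 0.5 43 3 0;1 0.5 43 6 0;1 0.5 43 8 0;1 0.5 43 9 0;1 0.5 43 10 0;1 0.5 43 10 0")

```text
clock: 5.27
tool_pos: [521.2, 41.5, 244.4]
tool_rot: [-180.0, 0.0, -15.2]
contact_force: [-0.1, 0.2, -1.5]
gripper_width: 9.5
```

>>> move_arm(plan="1 0 0 0.7 0;1 0 0 1.4 0;1 0 0 2.1 0;1 0 0 2.8 0;1 0 0 3.5 0;1 0 0 4 0;1 0 0 4 0")

```text
clock: 5.85
tool_pos: [521.2, 40.8, 240.5]
tool_rot: [180.0, 0.0, -15.3]
contact_force: [0.1, 0.1, -2.0]
gripper_width: 9.1
```

>>> move_arm(plan="1 0 0 0.7 0;1 0 0 1.4 0;1 0 0 2.1 0;1 0 0 2.8 0;1 0 0 3 0;1 0 0 3 0")

```text
clock: 6.35
tool_pos: [521.2, 40.8, 237.5]
tool_rot: [180.0, 0.0, -15.3]
contact_force: [0.3, 0.8, -2.4]
gripper_width: 9.5
```

>>> move_arm(plan="1 0 0 0.7 0;1 0 0 1.4 0;1 0 0 2.1 0;1 0 0 2.8 0;1 0 0 3 0;1 0 0 3 0")

```text
clock: 6.85
tool_pos: [521.3, 40.9, 234.6]
tool_rot: [-180.0, -0.0, -15.3]
contact_force: [-0.7, -0.2, 0.2]
gripper_width: 8.9
```

>>> move_arm(plan="1 0 0 0.4 0;1 0 0 0.8 0;1 0 0 0.8 0;1 0 0 0.8 0")

```text
clock: 7.18
tool_pos: [521.4, 41.0, 234.2]
tool_rot: [-180.0, -0.0, -15.3]
contact_force: [-2.4, 1.1, 6.6]
gripper_width: 9.3
```

Run:
```python
from h import *
d=imaging.camera("side"); e=imaging.camera("scene"); pickle.dump((d,e),open("p4.pkl","wb"))
f=lambda i:cv2.resize(i[:,:,::-1],(400,600),interpolation=cv2.INTER_CUBIC)
cv2.imwrite("pics/p4.png",np.hstack([f(d["frame"][105:225,195:275]),f(e["frame"][105:225,190:270])]))
```

```text
(no output)
```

View pics/p4.png

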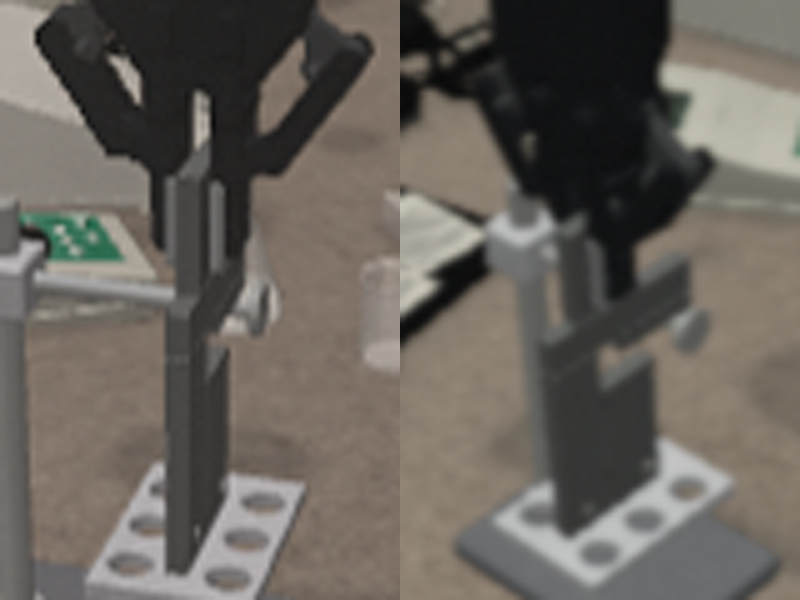

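Run:
```python
from h import *
d,e=pickle.load(open("p4.pkl","rb"))
t=np.radians(-15.3); Rm=lambda x,y:np.array([np.cos(t)*x-np.sin(t)*y,np.sin(t)*x+np.cos(t)*y])
H=lambda x,y,z:np.r_[np.array([521.4,41.0])+Rm(x,y),z+100.4]
cr=lambda c,X,o:np.round((proj(c,X)-o)*5+(0 if c is d else np.array([400,0])))
for n,X in [("jawtip-low -x",H(-5,-55,98)),("lowerjaw tip top -x",H(-5,-28,84)),("edge y36 h128 -x",H(-5,36,128)),("edge y36 h0 -x",H(-5,36,8)),("foot -35 50",H(-35,50,8)),("foot -35 -50",H(-35,-50,8)),("foot 35 50",H(35,50,8))]:
    print(n,cr(d,X,[195,105]),cr(e,X,[190,105]))
for z in(187,194):
  for ox in (-6,0,6):
    for k in(-13,13): print(z,ox,k,[cr(c,np.r_[np.array([510,.7])+Rm(k+ox,0),z],o) for c,o in((d,[195,105]),(e,[190,105]))])
```

```text
jawtip-low -x [242. 286.] [686. 305.]
lowerjaw tip top -x [226. 343.] [649. 354.]
edge y36 h128 -x [186. 312.] [545. 342.]
edge y36 h0 -x [184. 576.] [563. 540.]
foot -35 50 [247. 605.] [586. 583.]
foot -35 -50 [302. 483.] [728. 478.]
foot 35 50 [ 81. 579.] [485. 518.]
187 -6 -13 [array([267., 327.]), array([690., 348.])]
187 -6 13 [array([208., 320.]), array([651., 327.])]
187 0 -13 [array([254., 326.]), array([681., 343.])]
187 0 13 [array([194., 318.]), array([642., 322.])]
187 6 -13 [array([240., 324.]), array([672., 338.])]
187 6 13 [array([181., 316.]), array([633., 317.])]
194 -6 -13 [array([268., 312.]), array([690., 336.])]
194 -6 13 [array([208., 305.]), array([650., 315.])]
194 0 -13 [array([254., 311.]), array([681., 331.])]
194 0 13 [array([194., 303.]), array([641., 310.])]
194 6 -13 [array([240., 309.]), array([672., 326.])]
194 6 13 [array([181., 301.]), array([632., 305.])]
```

>>> move_arm(plan="1 -0.5 0 -1.5 0;1 -1 0 -3 0;1 -1 4 -3 0;1 -1 10 -3 0;1 -1 16 -3 0;1 -1 20 -3 0;1 -1 20 -3 0")

```text
clock: 7.87
tool_pos: [514.8, 20.4, 236.7]
tool_rot: [180.0, 0.0, -15.4]
contact_force: [1.0, 0.1, -1.4]
gripper_width: 8.9
```

>>> move_arm(plan="1 0 4 0 0;1 0 8 0 0;1 0 12 0 0;1 0 16 0 0;1 0 17 0 0;1 0 18 0 0;1 0 18 0 0")

```text
clock: 8.45
tool_pos: [510.2, 4.3, 236.8]
tool_rot: [180.0, 0.0, -15.3]
contact_force: [0.2, 0.2, -2.5]
gripper_width: 9.4
```

>>> move_arm(plan="1 0 0.8 0 0;1 0 1.6 0 0;1 0 2.4 0 0;1 0 3.2 0 0;1 0 3.2 0 0")

```text
clock: 8.87
tool_pos: [509.4, 1.2, 236.8]
tool_rot: [180.0, 0.0, -15.3]
contact_force: [0.7, -0.5, -2.3]
gripper_width: 9.2
```

>>> move_arm(plan="1 0 0.7 0 0;1 0 1.4 0 0;1 0 2.1 0 0;1 0 2.8 0 0;1 0 2.8 0 0")

```text
clock: 9.28
tool_pos: [508.6, -1.5, 236.8]
tool_rot: [180.0, 0.0, -15.3]
contact_force: [0.3, -0.2, -2.4]
gripper_width: 9.3
```

>>> move_arm(plan="1 0 0.6 0 0;1 0 1.2 0 0;1 0 1.8 0 0;1 0 2 0 0;1 0 2 0 0")

```text
clock: 9.7
tool_pos: [508.2, -3.4, 236.8]
tool_rot: [-180.0, -0.0, -15.3]
contact_force: [-0.2, -0.5, -2.9]
gripper_width: 9.6
```

>>> move_arm(plan="1 0 0.6 0 0;1 0 1.2 0 0;1 0 1.8 0 0;1 0 2 0 0;1 0 2 0 0")

```text
clock: 10.12
tool_pos: [507.6, -5.1, 236.8]
tool_rot: [-180.0, -0.0, -15.3]
contact_force: [0.1, 2.2, -3.2]
gripper_width: 9.2
```

>>> move_arm(plan="1 0 0.4 0 0;1 0 0.8 0 0;1 0 0.8 0 0;1 0 0.8 0 0")

```text
clock: 10.45
tool_pos: [507.6, -5.5, 236.8]
tool_rot: [-180.0, -0.0, -15.3]
contact_force: [1.5, 4.8, -4.3]
gripper_width: 9.5
```

>>> move_arm(plan="1 0 -1.5 0 0;1 0 -2.8 0 0;1 0 -2.8 1.5 0;1 0 -2.8 3 0;1 0 -2.8 4.5 0;1 0 -2.8 6 0;1 0 -2.8 7.5 0;1 0 -2.8 8 0")

```text
clock: 11.12
tool_pos: [508.0, -3.4, 228.5]
tool_rot: [180.0, 0.0, -15.3]
contact_force: [0.0, -0.6, -2.1]
gripper_width: 9.4
```

>>> move_arm(plan="1 0 0 0.7 0;1 0 0 1.4 0;1 0 0 2.1 0;1 0 0 2.5 0;1 0 0 2.5 0")

```text
clock: 11.53
tool_pos: [508.1, -3.3, 226.2]
tool_rot: [-180.0, 0.0, -15.3]
contact_force: [-0.8, 0.9, -1.6]
gripper_width: 9.2
```

>>> move_arm(plan="1 0 0 0.4 0;1 0 0 0.8 0;1 0 0 1.2 0;1 0 0 1.6 0;1 0 0 1.6 0")

```text
clock: 11.95
tool_pos: [508.1, -3.3, 224.7]
tool_rot: [-180.0, 0.0, -15.3]
contact_force: [-0.6, 0.1, -1.1]
gripper_width: 9.5
```

>>> move_arm(plan="1 0 0 0.3 0;1 0 0 0.6 0;1 0 0 0.9 0;1 0 0 0.9 0;1 0 0 0.9 0")

```text
clock: 12.37
tool_pos: [508.3, -3.3, 224.3]
tool_rot: [180.0, -0.0, -15.3]
contact_force: [-2.8, -0.4, 10.0]
gripper_width: 9.1
```

>>> move_arm(plan="1 0 0 -0.4 0;1 0 0 -0.7 0;1 0 0 -0.7 0;1 0 0 -0.7 0")

```text
clock: 12.7
tool_pos: [508.2, -3.3, 224.5]
tool_rot: [-180.0, -0.0, -15.3]
contact_force: [-1.2, 0.6, 2.8]
gripper_width: 8.9
```

Run:
```python
from h import *
d=imaging.camera("side"); e=imaging.camera("scene"); print(ctrl.observe()["contact_force"],ctrl.observe()["ft_torque"])
f=lambda i:cv2.resize(i[:,:,::-1],(400,600),interpolation=cv2.INTER_CUBIC)
cv2.imwrite("pics/p5.png",np.hstack([f(d["frame"][105:225,195:275]),f(e["frame"][105:225,200:280])]))
```

```text
[-0.24259138 -0.006409    3.21734123] [-0.10636201  0.23447553  0.06009288]
```

View pics/p5.png

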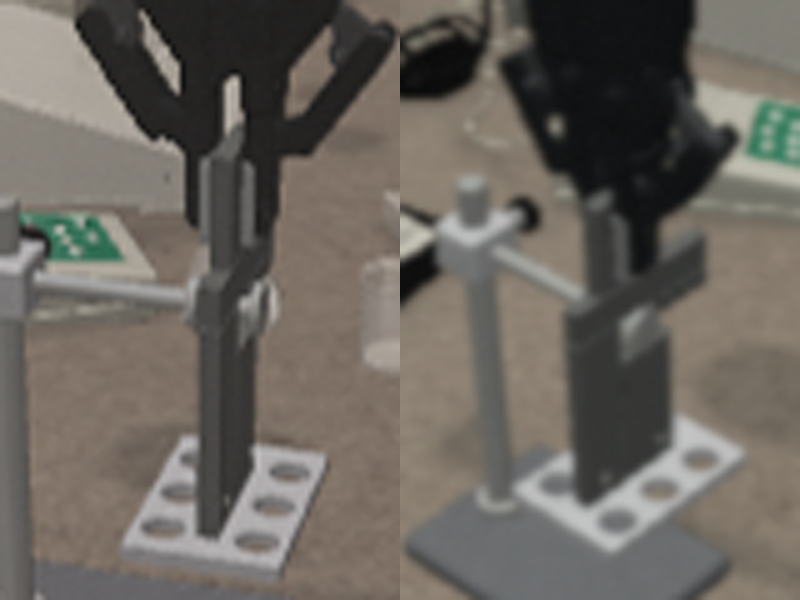

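The side view shows the plate between the inner disc (195,300) and outer disc (262,300), and the scene view shows the pin in the notch with the plate upright. I'll release gently.

>>> move_arm(plan="1 0 0 -0.3 0;1 0 0 -0.3 0;0.8 0 0 -0.3 0;0.8 0 0 -0.3 0;0.8 0 0 -0.3 0;0.8 0 0 -0.3 0", newtons=20)

```text
clock: 13.3
tool_pos: [508.2, -3.3, 224.8]
tool_rot: [-180.0, 0.0, -15.3]
contact_force: [-0.3, -0.1, 0.9]
gripper_width: 17.3
```

>>> move_arm(plan="0.55 0 0 0 0;0.55 0 0 0 0;0.55 0 0 0 0;0.55 0 0 0 0;0.55 0 0 0 0")

```text
clock: 13.72
tool_pos: [508.2, -3.3, 224.8]
tool_rot: [180.0, -0.0, -15.3]
contact_force: [-0.9, -0.0, 0.3]
gripper_width: 38.5
```

>>> move_arm(plan="0.55 0 0 -10 0;0.55 0 0 -25 0;0.55 0 0 -45 0;0.55 0 0 -70 0;0.55 0 0 -100 0;0.55 0 0 -130 0;0.55 0 0 -150 0;0.55 0 0 -150 0")

```text
clock: 14.38
tool_pos: [509.3, -2.8, 379.5]
tool_rot: [-179.9, -0.3, -15.3]
contact_force: [-0.2, 0.5, -0.3]
gripper_width: 38.7
```

Run:
```python
from h import *
d=imaging.camera("side"); e=imaging.camera("scene");s=ctrl.observe(); print(s["tool_pos"],s["contact_force"],s["clock"])
for i in range(10): imaging.camera("side")
d2=imaging.camera("side"); print("motion", np.abs(d2["frame"][120:260,180:300].astype(int)-d["frame"][120:260,180:300]).mean())
f=lambda i:cv2.resize(i[:,:,::-1],(400,600),interpolation=cv2.INTER_CUBIC)
cv2.imwrite("pics/p6.png",np.hstack([f(d2["frame"][105:225,195:275]),f(e["frame"][105:225,200:280])]))
```

```text
[508.19668753  -3.25934573 375.62975586] [-0.46908951 -0.00144179 -0.51224146] 14.4833
motion 0.7647420634920635
```

View pics/p6.png

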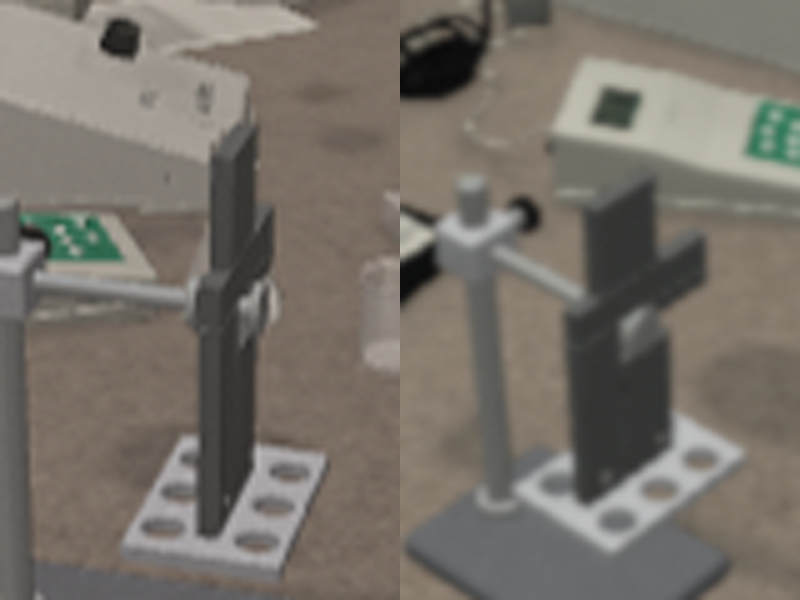

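The hanger sits upright between the discs, in the same place as before release, and the robot is clear.

```bash
python3 -c "
from h import *
print(sign_off(),ctrl.observe()['clock'])"
```

```text
the job is handed in; nothing more can be done
the job is handed in; nothing more can be done
```

The hanger is hanging on the grooved pin by its notch, and I handed the job in at about 15 s of the 42 s allowed.

- **Pin height:** I gripped the hanger by its tab and lowered the upper jaw onto the pin to feel it. Contact put the pin axis at about 194 mm. The camera fits gave 195–197 mm, close enough to rule out having touched a disc instead.
- **Fitting it on:** I raised it 2 mm and slid it on until the wall of the blind end met the pin. That contact came about 4 mm later than my camera estimate of the pin's position. I then backed off about 2 mm and lowered it until the notch top met the pin, with about 12 N of contact force. I eased that load off before opening the fingers.
- **Last checks:**
  - The side and scene pictures after release show the plate between the two discs, upright, with the pin up in the notch and no shift from before.
  - Two pictures about 0.5 s apart differed only at noise level.
  - The gripper was about 150 mm above the grip height, with wrist force near zero.
- **Not measured:** I did not measure the plate's exact clearance to each disc. I also did not re-measure the glassware. The arm stayed well away from it and felt no unexpected force.

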